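# Feed the top wooden blank from the stack into the drilling jig

## Task

Slide the top wooden blank sideways off the stack and across onto the bed of the drilling jig, pressing on it from above just firmly enough to drag it, without lifting it and without dragging along the blanks beneath it. Then push it gently home into the jig's corner, so that it lies flat on the bed, square and touching both the aluminium fence and the red end stop, and let go. Never lean hard on the wood or the jig, and leave the glue bottle, the tape measure and the try square where they are.

Things in the scene. Friction and masses are not known exactly. Their poses are not given: they have to be found in the camera images.
- jig: Fixed drilling jig: grey laminate bed, level, its surface 48 mm above the origin (which lies on the bench), spanning x -115 to +78, y -62 to +62 mm in the jig's frame. On the +y side an aluminium fence (face at y +62), on the +x side a red end stop (face at x +78, y -48 to +62); both 18 mm thick, 24 mm above the bed. The -x and -y sides are open; the tray is beyond -y.
- corner (a point): The inside corner of fence and end stop on the bed surface, in the jig's frame at (+78, +62, 48) mm, axes as the jig's. A blank that is home has its centre 75 mm towards -x and 60 mm towards -y from here.
- tray: Fixed tray holding the stack, off the jig's -y side, 8 to 24 mm between stack and bed, axes parallel to the jig's. Origin under its centre, 0 to 3 mm above the bench (on shims). Base 190 (x) by 125 (y) by 10 mm; the stack lies on it. At -y a wooden wall, face at y -64 mm, 15 mm thick, top 74 mm above the origin (4 mm above the stack), hides the blanks' rear edges. Other sides are open.
- blank_top: Top blank, darker beech, 150 (x) by 120 (y) by 20 mm, about 0.3 kg, too wide to grasp. Origin: centre of its underside, 50 mm above the tray's origin at the start, so 2 to 5 mm above the jig's bed; axes then within 1 degree of the jig's. To meet the end stop it must shift 8 to 26 mm to +x. Pressed from above with 5 to 9 N it can be dragged; at 12 N or more the blank beneath comes along.
- blank_b: The second blank, directly beneath the top one, paler beech of the same size and weight, origin at the centre of its underside. Lies loose on the lowest blank and slides on it a little more easily than the top blank slides on it. To stay.
- blank_c: The lowest blank, pale beech, same size, on the tray. To stay.
- glue: Yellow glue bottle with orange cap, 52 mm across, 130 mm high, upright on the bench; origin under its centre. A bystander.
- tape: Yellow and black tape measure, 65 by 32 by 60 mm, on the bench; origin under its centre. A bystander.
- square: Try square lying on the bench: dark wooden stock 20 by 110 by 18 mm, steel blade 150 by 30 mm towards its +x; origin under the middle of the stock. A bystander.
Things that resemble listed ones, but are neither listed nor needed, are in the scene too. What is shaped like the blank_top but green or yellow is not meant.

How it is judged:
By the outcome, as a careful person would: the job done as asked, in the order asked, and still so for the second after the job is handed in, with the robot touching nothing.
It also fails if it takes over 54 s, if anything falls off the work surface, if the arm or the gripper's body presses on something with over 40 N, if the wrist force passes 120 N, or if a joint passes its speed limit or range.

## Robot

A 6-joint arm with a two-finger parallel gripper is mounted at the origin on the work surface. World frame = base frame: x ahead of the robot, y to its left, z up, the work surface at z = 0. Lengths are in m, angles in degrees, forces in N, time in s.
With the tool pointing down it reaches from about 0.4 to 0.825 m from the base axis. Payload 7 kg.
Tool frame: the origin (TCP) lies midway between the tips of the shut fingers; the grasp point (between the pads) lies 19 mm behind it; z points along the fingers, y is the direction in which the jaws open and shut (so a half turn about z gives the same grasp; the last joint's range is limited). The gripper opens to 88 mm and grips with 3 to 60 N. Pads are 19 mm wide; open, the fingers measure 130 mm over their backs; the gripper's body (78 mm by 193 mm) begins 47 mm behind the grasp point.
Start: joints at [-54.196, 20.546, 0.682, 0, -70.136, -16.507], TCP at [0.223, -0.637, 0.227] pointing down, gripper open.
Joint ranges: [-176.03, 176.03], [-82.01, 121.73], [-58.28, 71.71], [-173.87, 95.51], [-174.79, -0.11], [-173.66, 173.66]. Speed limits (degrees/s): [136.94, 136.94, 172.46, 180, 180, 180].

## Interface

Orientations are given as a 3x3 rotation matrix whose columns are the frame's x, y, z axes.
In Python, from rig import robot gives the robot as it stands. Calls block until the motion is done:
- robot.goto(position, orientation): joint-space move of the TCP to a pose.
- robot.servo_line(position, ori=None, speed=0.15): straight line of the TCP; ori=None keeps the orientation; speed is the mean speed in m/s.
- robot.movej(angles): joint-space move.
- robot.move_gripper(opening): opening from 0.0 (shut) to 1.0 (fully open); the grip force is fixed at half the most; returns when the fingers have stopped.
- robot.dwell(seconds).
- robot.ik(position, orientation): joint angles nearest the present ones, or None.
- robot.grab_frame(name): name is "scene" or "side" or "wrist"; returns (picture, depth): 384x512x3 uint8, red, green, blue; 384x512 float32, m along the optical axis (not along the pixel's ray), 0 where there is no reading.
- robot.camera_info(name): a dict with "vfov" (degrees; the focal length in pixels is half the picture's height over the tangent of half this angle, whatever the lens; pixels are square), "cx", "cy" (the principal point, pixels), "k1" (the pictures are not rectified: a ray, as slopes to the right and down, at radius r is drawn at 1 + k1 r^2 times it, then the intrinsics apply), "view" (4x4, takes a point from world to camera coordinates); the wrist camera has in their place "T_tool_cam" (4x4, takes a point from camera to tool coordinates, whose origin is the TCP and whose axes are the flange's). Camera axes: x right, y down, z forward; pixel columns grow to the right and rows downward; lengths in m; the calibration is good to about 2 mm. A picture is of the moment at which its call begins: read the wrist's pose just before it. camera_info takes no time and is no camera call.
A pose or a line that the arm cannot do raises robot.Unreachable and nothing moves.
- robot.job_done(): hands the job in, once; it reports no verdict.
Readings, each from a call of its own:
- robot.read_t(): time.
- robot.read_qpos(): joint angles.
- robot.read_qvel(): joint speeds.
- robot.read_effort(): joint torques, N m.
- robot.read_position(): TCP position.
- robot.read_tcp_rot(): TCP orientation.
- robot.read_force(): force on the tool from outside, world axes, zero at the start.
- robot.read_ft_torque(): the same for the moment, N m.
- robot.read_grip_width(): opening from 0.0 (shut) to 1.0 (fully open).
Only numpy, scipy, OpenCV 4.12 (cv2) and the standard library are available. Lean on these libraries where they do the work, as an engineer would, in place of code of your own. Each camera call takes 0.05 s, during which the arm holds its last target.

## Working session

There is one attempt and no reset: what is moved stays moved. The work goes in short steps, each a Python script; the robot and the scene stay as the last script left them, time stands still between calls to the robot, and variables do not carry over. Pictures are saved under pics/ and viewed, and the job is handed in when it is done.

```bash
ls; mkdir -p pics; cat > h.py <<'E'
import numpy as np, cv2
from rig import robot
def save(n,f): cv2.imwrite(f'pics/{f}.png',cv2.cvtColor(n,cv2.COLOR_RGB2BGR))
E
python3 - <<'E'
from h import *
print(robot.read_t())
for c in ['scene','side','wrist']:
    R=robot.read_tcp_rot();p=robot.read_position()
    im,d=robot.grab_frame(c); save(im,c+'0'); i=robot.camera_info(c)
    np.savez(f'{c}0.npz',im=im,d=d,R=R,p=p); print(c,i)
print(p,R,robot.read_force())
E
```

```text
pics
0.0
scene {'vfov': 53.328422694840825, 'cx': 253.88793535101757, 'cy': 192.40645317615022, 'k1': -0.07101164425791583, 'view': array([[ 0.05982017,  0.99815687,  0.01021764, -0.02372608],
       [ 0.56851399, -0.02565419, -0.8222735 , -0.2394751 ],
       [-0.82049582,  0.05499741, -0.56900079,  1.32386154],
       [ 0.        ,  0.        ,  0.        ,  1.        ]])}
side {'vfov': 49.39304948312282, 'cx': 257.5177296885513, 'cy': 192.30557930057682, 'k1': -0.15356472329370735, 'view': array([[-0.78705072, -0.6168634 , -0.00554213,  0.41712183],
       [-0.3306417 ,  0.42941341, -0.84040478,  0.23974879],
       [ 0.52079482, -0.65960872, -0.54193089,  0.85871249],
       [ 0.        ,  0.        ,  0.        ,  1.        ]])}
wrist {'vfov': 64.10578902829494, 'cx': 257.9412206831773, 'cy': 189.80505051541513, 'k1': -0.009332469609287, 'T_tool_cam': array([[ 3.20749802e-04, -9.69736189e-01, -2.44154911e-01,
         6.54388968e-02],
       [ 9.99999667e-01,  4.94202920e-04, -6.49164745e-04,
         1.61425836e-03],
       [ 7.50180615e-04, -2.44154621e-01,  9.69736025e-01,
        -1.58052700e-01],
       [ 0.00000000e+00,  0.00000000e+00,  0.00000000e+00,
         1.00000000e+00]])}
[ 0.22287698 -0.63666598  0.2257293 ] [[-9.43838753e-01 -3.30405751e-01 -6.69435478e-04]
 [-3.30406380e-01  9.43837784e-01  1.36426415e-03]
 [ 1.81077776e-04  1.50883113e-03 -9.99998845e-01]] [-0.04264133  0.01480873 -0.0085438 ]
```

View pics/scene0.png

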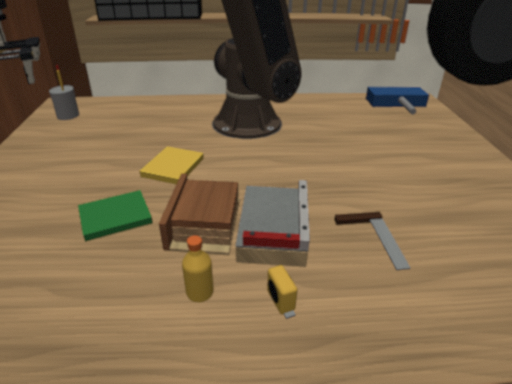

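View pics/side0.png

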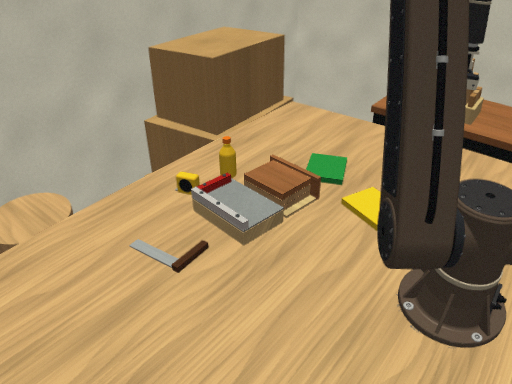

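View pics/wrist0.png

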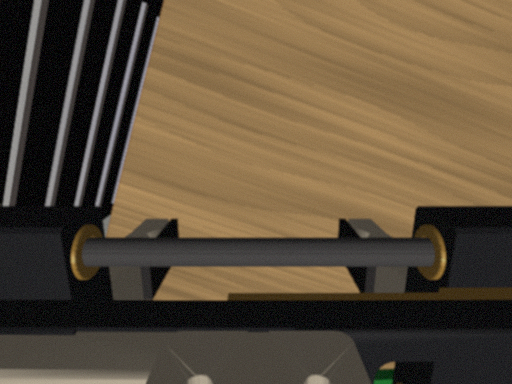

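The scene view shows the stack at about (203,213) and the jig to its right at (275,220). The fence is at column 303 and the red stop at row 240. The jig's x axis points roughly along world +x, and its y along +y. The glue is at (198,270), the tape at (283,290) and the square at (375,230). The first wrist view is of no use. I'll get a coarse pose from scene depth.

```bash
cat >> h.py <<'E'
def K(i): 
    f=192/np.tan(np.radians(i['vfov']/2)); return np.array([[f,0,i['cx']],[0,f,i['cy']],[0,0,1.]])
def slopes(i,uv):
    uv=np.asarray(uv,float).reshape(-1,1,2)
    return cv2.undistortPoints(uv,K(i),np.array([i['k1'],0,0,0,0.])).reshape(-1,2)
def Tcam(c,i,R=None,p=None):
    if c!='wrist': return np.linalg.inv(i['view'])
    T=np.eye(4);T[:3,:3]=R;T[:3,3]=p; return T@i['T_tool_cam']
def rayz(i,T,uv,z):
    s=slopes(i,uv); d=np.c_[s,np.ones(len(s))]@T[:3,:3].T; o=T[:3,3]
    return o+d*((z-o[2])/d[:,2])[:,None]
def cloud(i,T,depth):
    h,w=depth.shape; u,v=np.meshgrid(np.arange(w),np.arange(h))
    s=slopes(i,np.c_[u.ravel(),v.ravel()]); P=np.c_[s,np.ones(len(s))]*depth.reshape(-1,1)
    return (P@T[:3,:3].T+T[:3,3]).reshape(h,w,3)
def proj(i,T,P):
    P=(np.atleast_2d(P)-T[:3,3])@T[:3,:3]; 
    return cv2.projectPoints(P.reshape(-1,1,3),np.zeros(3),np.zeros(3),K(i),np.array([i['k1'],0,0,0,0.]))[0].reshape(-1,2)
E
python3 - <<'E'
from h import *
for c in ['scene','side']:
    z=np.load(c+'0.npz'); i=robot.camera_info(c); T=Tcam(c,i); C=cloud(i,T,z['d'])
    m=(C[...,2]>0.03)&(C[...,2]<0.1)&(C[...,0]>.4)&(C[...,0]<.85)&(abs(C[...,1])<.3)
    P=C[m]; h,e=np.histogram(P[:,2],np.arange(.03,.1,.004)); print(c,list(zip(e.round(3),h)))
    im=z['im']; hsv=cv2.cvtColor(im,cv2.COLOR_RGB2HSV)
    for n,mm in dict(bed=(abs(C[...,2]-.048)<.006)&(hsv[...,1]<60)&m,top=(abs(C[...,2]-.07)<.006)&(hsv[...,1]>60)&(hsv[...,0]>5)&(hsv[...,1]<170)&m,red=((hsv[...,0]<4)|(hsv[...,0]>175))&(hsv[...,1]>190)&m).items():
        Q=C[mm].astype(np.float32); print(n,len(Q),Q.mean(0),np.median(Q[:,2]),cv2.minAreaRect(Q[:,:2]),np.percentile(Q[:,:2],[2,98],axis=0))
    print('T',T[:3,3])
    im=cv2.resize(im[140:320,120:340] if c=='scene' else im[130:260,150:350],None,fx=3.5,fy=3.2,interpolation=cv2.INTER_CUBIC); save(im,c+'0z')
E
```

```text
scene [(np.float64(0.03), np.int64(313)), (np.float64(0.034), np.int64(308)), (np.float64(0.038), np.int64(324)), (np.float64(0.042), np.int64(301)), (np.float64(0.046), np.int64(2166)), (np.float64(0.05), np.int64(1137)), (np.float64(0.054), np.int64(349)), (np.float64(0.058), np.int64(671)), (np.float64(0.062), np.int64(390)), (np.float64(0.066), np.int64(316)), (np.float64(0.07), np.int64(2683)), (np.float64(0.074), np.int64(1031)), (np.float64(0.078), np.int64(123)), (np.float64(0.082), np.int64(90)), (np.float64(0.086), np.int64(88)), (np.float64(0.09), np.int64(85)), (np.float64(0.094), np.int64(79))]Traceback (most recent call last):
  File "<stdin>", line 8, in <module>
cv2.error: OpenCV(4.12.0) /io/opencv/modules/imgproc/src/convhull.cpp:143: error: (-215:Assertion failed) total >= 0 && (depth == CV_32F || depth == CV_32S) in function 'convexHull'
```

```bash
python3 - <<'E'
from h import *
for c in ['scene','side']:
    z=np.load(c+'0.npz'); i=robot.camera_info(c); T=Tcam(c,i); C=cloud(i,T,z['d'])
    m=(C[...,2]>0.03)&(C[...,2]<0.1)&(C[...,0]>.4)&(C[...,0]<.85)&(abs(C[...,1])<.3)
    im=z['im']; hsv=cv2.cvtColor(im,cv2.COLOR_RGB2HSV)
    for n,mm in dict(bed=(abs(C[...,2]-.049)<.006)&(hsv[...,1]<60)&m,top=(abs(C[...,2]-.072)<.004)&(hsv[...,1]>60)&(hsv[...,0]>5)&(hsv[...,1]<190)&m,red=((hsv[...,0]<4)|(hsv[...,0]>175))&(hsv[...,1]>170)&m).items():
        Q=np.ascontiguousarray(C[mm].astype(np.float32)); 
        if len(Q)<5: print(n,0);continue
        print(n,len(Q),Q.mean(0),np.median(Q[:,2]),cv2.minAreaRect(np.ascontiguousarray(Q[:,:2])),np.percentile(Q[:,:2],[2,98],axis=0))
    print('T',T[:3,3])
    im=cv2.resize(im[140:320,120:340] if c=='scene' else im[130:260,150:350],None,fx=3.5,fy=3.2,interpolation=cv2.INTER_CUBIC); save(im,c+'0z')
E
```

```text
bed 2703 [0.5668661  0.02307307 0.04949573] 0.049513914 ((0.6271569728851318, 0.022464483976364136), (0.139023095369339, 0.3177347183227539), 82.73670959472656) [[ 0.47508324 -0.04451193]
 [ 0.68371385  0.08595165]]
top 2566 [ 0.5639228  -0.11666168  0.07305466] 0.07318567 ((0.5664269328117371, -0.10290086269378662), (0.24087965488433838, 0.36866363883018494), 56.075599670410156) [[ 0.47499618 -0.18511562]
 [ 0.76504128 -0.05445931]]
red 638 [0.6777565  0.01515874 0.06736924] 0.069579735 ((0.6737828254699707, 0.01548357680439949), (0.10464272648096085, 0.018181726336479187), 80.78759002685547) [[ 0.66422088 -0.03433784]
 [ 0.68748048  0.06457436]]
T [ 1.2237871  -0.05527015  0.55660666]
bed 1786 [0.5585523  0.02776517 0.04726541] 0.04706087 ((0.6196202635765076, 0.028134629130363464), (0.14499638974666595, 0.30397769808769226), 81.63890838623047) [[ 0.46959985 -0.03727786]
 [ 0.66183461  0.11356034]]
top 1417 [ 0.5418258  -0.11687051  0.07107127] 0.070863955 ((0.5972604155540466, -0.0968465507030487), (0.3430783450603485, 0.21369889378547668), 30.810590744018555) [[ 0.46237198 -0.18853169]
 [ 0.62196945 -0.04703784]]
red 260 [0.6642997  0.016717   0.06494625] 0.06677915 ((0.6676984429359436, 0.01780311018228531), (0.10656443238258362, 0.02061520516872406), 82.09029388427734) [[ 0.6540099  -0.03259861]
 [ 0.67979519  0.06486473]]
T [-0.03964603  0.72077009  0.6691606 ]
```

View pics/scene0z.png

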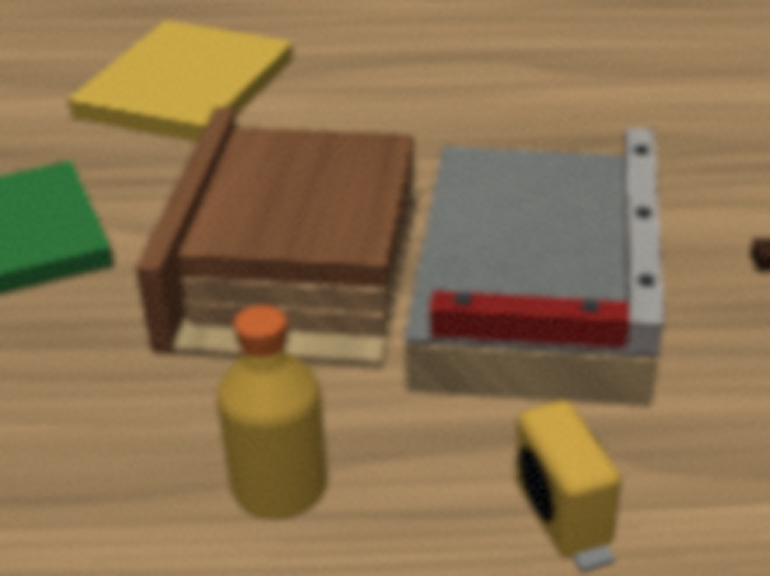

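The zoom shows the jig and stack yawed about -9°: red stop at z about 0.07, blank top at z about 0.072, and a gap between stack and bed. Next I'll take a wrist view from above.

```bash
cat >> h.py <<'E'
def Rd(yaw): # tool down; tool x points along -(jig x) for given jig yaw (rad)
    x=-np.array([np.cos(yaw),np.sin(yaw),0]); z=np.array([0,0,-1.]); return np.c_[x,np.cross(z,x),z]
E
python3 - <<'E'
from h import *
R=Rd(np.radians(-9)); p=[0.66,-0.06,0.40]
print(robot.ik(p,R))
robot.goto(p,R); print(robot.read_t()); robot.move_gripper(0.0); print(robot.read_t())
R=robot.read_tcp_rot();p=robot.read_position()
im,d=robot.grab_frame('wrist'); save(im,'wrist1'); np.savez('wrist1.npz',im=im,d=d,R=R,p=p); print(p,R)
E
```

```text
[  11.6283637    16.49032837   16.78523901    0.          -90.29491064
 -110.6283637 ]
2.7833
4.2083
[ 0.6600312  -0.06000587  0.40001708] [[-9.87687158e-01  1.56441930e-01  3.68376869e-05]
 [ 1.56441929e-01  9.87687158e-01 -2.49221736e-05]
 [-4.02829832e-05 -1.88523520e-05 -9.99999999e-01]]
```

View pics/wrist1.png

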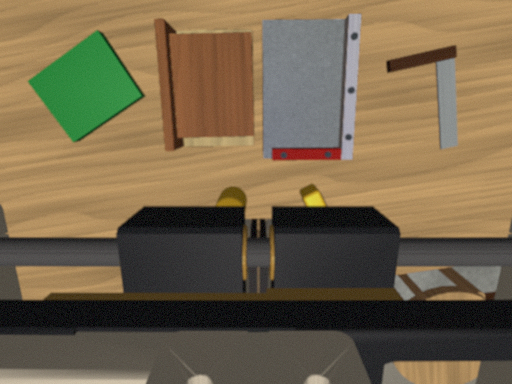

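```bash
python3 - <<'E'
from h import *
z=np.load('wrist1.npz'); im=z['im'][5:170,145:370]
save(cv2.resize(im,None,fx=3.5,fy=3.5,interpolation=cv2.INTER_CUBIC),'wrist1z')
hsv=cv2.cvtColor(z['im'],cv2.COLOR_RGB2HSV)
i=robot.camera_info('wrist');C=cloud(i,Tcam('wrist',i,z['R'],z['p']),z['d'])
for r in (60,90,120):
  for c in range(150,370,3): 
    if r==90: print(c,z['im'][r,c],hsv[r,c],C[r,c].round(3))
for c in (210,300):
  for r in range(14,46,2): print(c,r,hsv[r,c],C[r,c].round(3))
  for r in range(124,166,2): print(c,r,hsv[r,c],C[r,c].round(3))
E
```

```text
150 [183 144  99] [ 16 117 183] [ 0.528 -0.228  0.001]
153 [175 140  93] [ 17 119 175] [ 0.529 -0.223  0.001]
156 [177 144  98] [ 17 114 177] [ 0.53  -0.217  0.002]
159 [163 126  82] [ 16 127 163] [ 0.53  -0.213 -0.001]
162 [131  90  58] [ 13 142 131] [ 0.54  -0.186  0.077]
165 [137  89  55] [ 12 153 137] [ 0.54  -0.182  0.075]
168 [131  84  48] [ 13 162 131] [ 0.541 -0.178  0.074]
171 [55 34 15] [ 14 185  55] [ 0.541 -0.175  0.068]
174 [126  85  49] [ 14 156 126] [ 0.542 -0.169  0.071]
177 [143  93  57] [ 13 153 143] [ 0.543 -0.165  0.071]
180 [142  93  57] [ 13 153 142] [ 0.544 -0.16   0.071]
183 [143  95  63] [ 12 143 143] [ 0.544 -0.156  0.071]
186 [139  93  56] [ 13 152 139] [ 0.545 -0.151  0.071]
189 [134  86  50] [ 13 160 134] [ 0.546 -0.147  0.072]
192 [140  90  55] [ 12 155 140] [ 0.546 -0.142  0.072]
195 [139  92  57] [ 13 150 139] [ 0.547 -0.138  0.072]
198 [127  83  54] [ 12 147 127] [ 0.548 -0.133  0.072]
201 [124  80  52] [ 12 148 124] [ 0.549 -0.129  0.072]
204 [129  83  54] [ 12 148 129] [ 0.549 -0.124  0.072]
207 [131  83  47] [ 13 164 131] [ 0.55  -0.12   0.073]
210
[... 5378 characters left out ...]
[0.636 0.015 0.046]
300 134 [100  23 133] [0.639 0.014 0.048]
300 136 [110  18 127] [0.643 0.014 0.047]
300 138 [103  18 130] [0.646 0.013 0.049]
300 140 [108  19 134] [0.649 0.013 0.046]
300 142 [110  23 135] [0.652 0.012 0.049]
300 144 [106  21 133] [0.656 0.012 0.047]
300 146 [111  14 127] [0.659 0.012 0.048]
300 148 [178 130  88] [0.66  0.009 0.067]
300 150 [  2 209 143] [0.662 0.008 0.071]
300 152 [  1 216 149] [0.665 0.008 0.07 ]
300 154 [  0 202 149] [0.668 0.007 0.072]
300 156 [  1 204 150] [0.672 0.007 0.072]
300 158 [  1 212 147] [0.675 0.007 0.071]
300 160 [ 14 133 169] [ 0.69   0.014 -0.001]
300 162 [ 18 117 177] [ 0.694  0.014 -0.   ]
300 164 [ 19 114 165] [ 0.698  0.013 -0.001]
```

View pics/wrist1z.png

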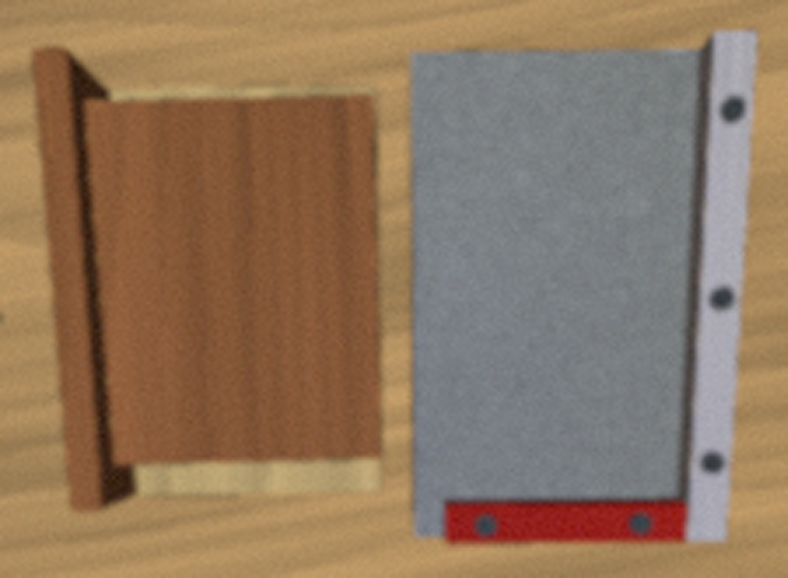

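```bash
cat >> h.py <<'E'
def edges(im,d,R,p,jz=0.048,bz=0.0715,show=True):
    i=robot.camera_info('wrist');T=Tcam('wrist',i,R,p);C=cloud(i,T,d)
    hsv=cv2.cvtColor(im,cv2.COLOR_RGB2HSV).astype(int)
    return i,T,C,hsv
def fit(P):
    vx,vy,x,y=cv2.fitLine(P[:,:2].astype(np.float32),cv2.DIST_HUBER,0,.0005,.0005).ravel(); 
    return np.array([x,y]),np.array([vx,vy])
def lastcol(m,rows,side=1):
    out=[]
    for r in rows:
        c=np.flatnonzero(m[r]); 
        if len(c): out.append((c[-1]+.5 if side>0 else c[0]-.5,r))
    return np.array(out,float)
def lastrow(m,cols,side=1): return lastcol(m.T,cols,side)[:,::-1]
E
cat > m1.py <<'E'
from h import *
z=np.load('wrist1.npz'); i,T,C,hsv=edges(z['im'],z['d'],z['R'],z['p'])
bed=(hsv[...,1]<45)&(hsv[...,2]>100)&(abs(C[...,2]-.048)<.005); bed[:,:258]=0;bed[:,350:]=0
top=(hsv[...,1]>120)&(hsv[...,0]<16)&(abs(C[...,2]-.0715)<.005)&(hsv[...,2]>100);top[:,:172]=0;top[:,262:]=0
top=cv2.morphologyEx(top.astype(np.uint8),cv2.MORPH_OPEN,np.ones((3,3)))>0
bed=cv2.morphologyEx(bed.astype(np.uint8),cv2.MORPH_OPEN,np.ones((3,3)))>0
bz=np.median(C[top][:,2]); jz=np.median(C[bed][:,2]); print('z',bz,jz, len(C[top]),len(C[bed]))
L={}
L['fence']=fit(rayz(i,T,lastcol(bed,range(30,140)),.048))
L['bed-y']=fit(rayz(i,T,lastcol(bed,range(30,140),-1),.048))
L['stop']=fit(rayz(i,T,lastrow(bed,range(282,335)),.048))
L['bed-x']=fit(rayz(i,T,lastrow(bed,range(270,335),-1),.048))
L['b+y']=fit(rayz(i,T,lastcol(top,range(40,130)),bz))
L['b+x']=fit(rayz(i,T,lastrow(top,range(185,245)),bz))
L['b-x']=fit(rayz(i,T,lastrow(top,range(185,245),-1),bz))
for k,(q,v) in L.items(): print(k,q.round(4),np.degrees(np.arctan2(v[1],v[0])).round(2))
def X(a,b):
    (p,u),(q,v)=L[a],L[b]; s=np.linalg.solve(np.c_[u,-v],q-p); return p+u*s[0]
cor=X('fence','stop'); print('corner',cor)
print('stop-bedx len',np.linalg.norm(cor-X('fence','bed-x')),'bed width',np.linalg.norm(X('fence','bed-x')-X('bed-y','bed-x')))
print('blank x len',np.linalg.norm(X('b+y','b+x')-X('b+y','b-x')), X('b+y','b+x'),X('b+y','b-x'))
# compare with scene-depth
E
python3 m1.py
```

```text
z 0.07168496978535288 0.04782686354863763 8021 10045
fence [0.5738 0.0874] -8.14
bed-y [ 0.5524 -0.0348] -8.78
stop [0.6633 0.035 ] 81.05
bed-x [0.4703 0.037 ] 81.09
b+y [ 0.5589 -0.0526] -7.67
b+x [ 0.6203 -0.1163] 82.34
b-x [ 0.4744 -0.0908] 82.22
corner [0.6694481  0.07375722]
stop-bedx len 0.1910396 bed width 0.12297057
blank x len 0.14785829 [ 0.6276113  -0.06183712] [ 0.48107594 -0.04210212]
```

```bash
cat >> h.py <<'E'
YAW=np.radians(-8.9); EX=np.array([np.cos(YAW),np.sin(YAW)]); EY=np.array([-np.sin(YAW),np.cos(YAW)])
RT=Rd(YAW)
COR=np.array([.6702,.0745])
E
python3 - <<'E'
from h import *
c=np.array([.5462,-.1115])
robot.goto([*c,.11],RT); print(robot.read_t())
robot.servo_line([*c,.078],speed=.1)
robot.dwell(.1); print(robot.read_t(),robot.read_position(),robot.read_force())
b=np.mean([robot.read_force() for _ in range(3)],0); np.save('bias.npy',b); print(robot.read_t())
z=.078
for k in range(20):
    z-=.0005
    if k<6: z-=.0003
    robot.servo_line([*c,z],speed=.02)
    f=robot.read_force()-b; print(round(robot.read_t(),3),round(z,4),robot.read_position()[2].round(5),f.round(2))
    if f[2]>3: break
E
```

```text
5.4583
6.025 [ 0.54700633 -0.11142922  0.07881077] [-0.41908169 -0.39439759  0.12929494]
6.025
6.275 0.0772 0.07759 [0.79 1.19 0.35]
6.525 0.0764 0.0764 [ 0.39  0.58 -0.13]
6.775 0.0756 0.07551 [-0.05  0.5   0.49]
7.025 0.0748 0.07473 [ 0.17  0.62 -0.48]
7.275 0.074 0.07392 [ 0.64  0.99 -0.16]
7.525 0.0732 0.07314 [0.56 0.2  0.52]
7.775 0.0727 0.07266 [ 0.98 -0.27 -0.01]
8.025 0.0722 0.07215 [0.24 0.38 0.21]
8.275 0.0717 0.07204 [-1.   0.4  5.1]
```

```bash
cat > drag.py <<'E'
from h import *
import sys
def drag(start,end,step,z,b,F=7.,kst=15000.,tmax=40,log=3,fl_stop=None):
    n=int(np.ceil(np.linalg.norm(end-start)/step)); fz=None
    for k in range(1,n+1):
        q=start+(end-start)*k/n
        robot.servo_line([*q,z],speed=.03)
        f=robot.read_force()-b
        if k%log==0 or f[2]>10: print(k,round(robot.read_t(),2),(q).round(4),round(z,5),f.round(2))
        if f[2]>11.3: z+=.0003
        dz=-(F-f[2])/kst*.6; z+=np.clip(dz,-.00035,.0004)
        if fl_stop and np.linalg.norm(f[:2])>fl_stop: print('lat stop',k,f,q); return q,z,True
    return q,z,False
E
python3 - <<'E'
from drag import *
b=np.load('bias.npy'); c=np.array([.5462,-.1115]); z=.0717
for k in range(3):
    f=robot.read_force()-b; print(f.round(2)); z+=np.clip(-(7-f[2])/15000*.6,-.0002,.0002)
    robot.servo_line([*c,z],speed=.02)
print(robot.read_force()-b,z)
end=c+EX*.0013+EY*.015
q,z,_=drag(c,end,.003,z,b,log=1)
np.save('st.npy',[*q,z])
for n in('scene','side'):
    im,d=robot.grab_frame(n); save(im,n+'2'); np.savez(n+'2.npz',im=im,d=d)
im=cv2.imread('pics/scene2.png')[150:270,150:330]; cv2.imwrite('pics/s2z.png',cv2.resize(im,None,fx=4,fy=4,interpolation=cv2.INTER_CUBIC))
E
```

```text
[-1.   0.4  5.1]
[-2.51  1.95  6.28]
[-2.38  1.16  5.39]
[-1.25466091  1.66433543  6.19462377] 0.07153077839477222
1 9.28 [ 0.5468 -0.1091] 0.07153 [-1.4   1.31  6.48]
2 9.53 [ 0.5474 -0.1066] 0.07151 [-0.05  0.47  5.5 ]
3 9.78 [ 0.548  -0.1042] 0.07145 [ 0.47 -0.15  5.25]
4 10.03 [ 0.5486 -0.1018] 0.07138 [-1.09 -0.48  5.92]
5 10.28 [ 0.5492 -0.0993] 0.07134 [-1.77 -0.21  7.47]
6 10.53 [ 0.5498 -0.0969] 0.07136 [-0.48  0.03  6.37]
```

View pics/s2z.png

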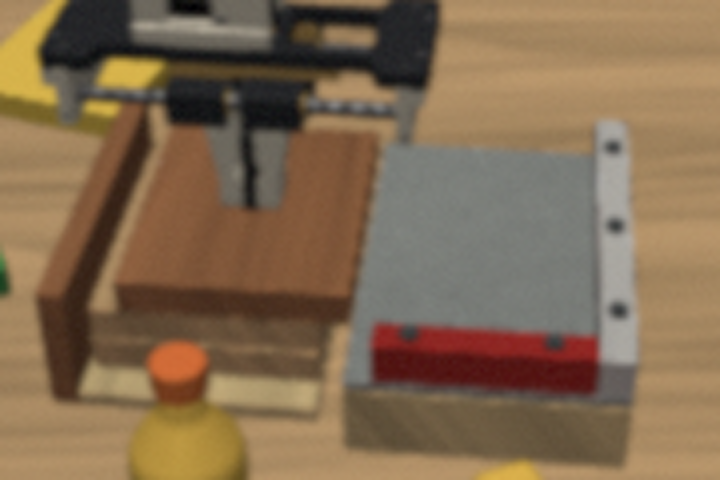

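The top blank has slid about 15 mm. The lower two are still aligned with each other near (320,340), with the top overhanging at (350,300). I'll carry on.

```bash
python3 - <<'E'
from drag import *
b=np.load('bias.npy'); st=np.load('st.npy'); c=np.array([.5462,-.1115])
q,z,_=drag(st[:2],c+EX*.0125+EY*.075,.0035,st[2],b,F=7)
np.save('st.npy',[*q,z])
for n in('scene',):
    im,d=robot.grab_frame(n); save(im,n+'3'); np.savez(n+'3.npz',im=im,d=d)
im=cv2.imread('pics/scene3.png')[150:270,150:330]; cv2.imwrite('pics/s3z.png',cv2.resize(im,None,fx=4,fy=4,interpolation=cv2.INTER_CUBIC))
E
```

```text
3 11.43 [ 0.5532 -0.0873] 0.07131 [-1.08 -0.59  7.62]
6 12.22 [ 0.5566 -0.0777] 0.07131 [-1.7  -1.02  6.82]
9 13.03 [ 0.56   -0.0681] 0.07126 [ 0.05 -1.35  7.43]
12 13.82 [ 0.5634 -0.0585] 0.07122 [-1.1  -2.65  6.  ]
15 14.62 [ 0.5668 -0.0489] 0.07119 [ 0.45 -0.04  7.03]
18 15.43 [ 0.5702 -0.0393] 0.07107 [ 1.13 -0.12  5.58]
```

View pics/s3z.png

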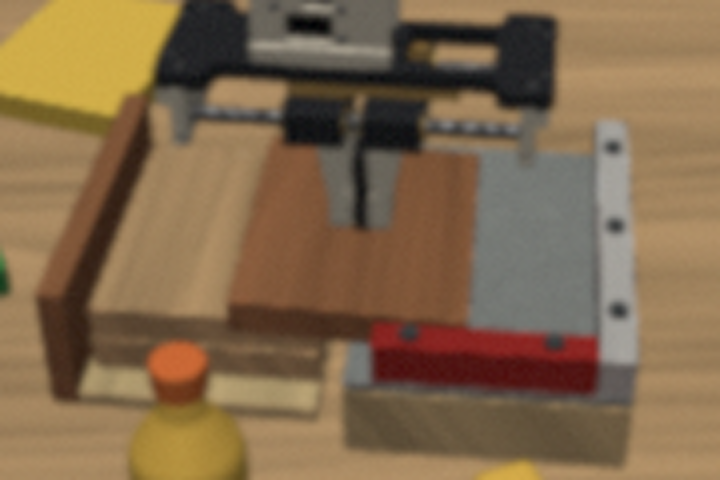

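The blank is halfway across. Blank b hasn't moved, and there is still a small clearance to the red stop.

```bash
python3 - <<'E'
from drag import *
b=np.load('bias.npy'); st=np.load('st.npy'); c=np.array([.5462,-.1115])
q,z,_=drag(st[:2],c+EX*.0135+EY*.133,.0035,st[2],b,F=7,log=2)
np.save('st.npy',[*q,z])
for n in('scene','side'):
    im,d=robot.grab_frame(n); save(im,n+'4'); np.savez(n+'4.npz',im=im,d=d)
im=cv2.imread('pics/scene4.png')[150:270,150:330]; cv2.imwrite('pics/s4z.png',cv2.resize(im,None,fx=4,fy=4,interpolation=cv2.INTER_CUBIC))
E
```

```text
2 16.01 [ 0.5713 -0.0326] 0.0709 [-0.24 -0.26  5.47]
4 16.54 [ 0.5725 -0.0259] 0.07076 [ 0.59 -0.05  5.31]
6 17.07 [ 0.5737 -0.0192] 0.07061 [-0.34 -0.49  5.46]
8 17.61 [ 0.5748 -0.0124] 0.07046 [-0.51 -0.35  4.99]
10 18.14 [ 0.576  -0.0057] 0.07029 [ 0.56 -0.76  4.71]
12 18.68 [0.5772 0.001 ] 0.07011 [-0.16 -0.79  5.18]
14 19.21 [0.5784 0.0077] 0.06998 [-0.25  0.18 -0.18]
16 19.74 [0.5795 0.0144] 0.06944 [1.82 0.03 0.06]
```

View pics/s4z.png

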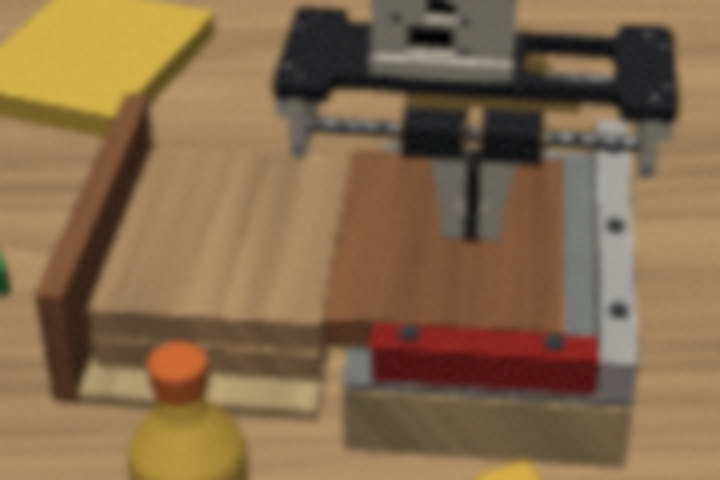

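```bash
cat > ms.py <<'E'
from h import *
import sys
def meas(n,c='scene'):
    z=np.load(n+'.npz'); i=robot.camera_info(c);T=Tcam(c,i);C=cloud(i,T,z['d']);hsv=cv2.cvtColor(z['im'],cv2.COLOR_RGB2HSV).astype(int)
    J=np.dstack([(C[...,:2]-COR)@EX,(C[...,:2]-COR)@EY,C[...,2]])
    return z['im'],hsv,C,J
if __name__=='__main__':
    im,hsv,C,J=meas('scene4')
    for r in (200,215,225):
        for c in range(226,306,3): print(r,c,hsv[r,c],(J[r,c]*1000).round(1))
E
python3 ms.py
```

```text
200 226 [ 17 106 166] [-121.7 -166.4   52.7]
200 229 [ 16 103 168] [-117.7 -158.9   56.1]
200 232 [ 17 104 160] [-120.7 -152.6   54.5]
200 235 [ 15 116 143] [ -99.2 -142.5   70.7]
200 238 [ 13 143 130] [-102.1 -136.4   69.1]
200 241 [ 12 140 137] [-102.2 -129.8   69.6]
200 244 [ 13 146 133] [-100.3 -123.    71.4]
200 247 [ 12 140 129] [-104.2 -116.9   69.1]
200 250 [ 12 139 128] [-105.3 -110.5   68.8]
200 253 [ 12 141 123] [-104.2 -103.8   70.2]
200 256 [ 12 139 121] [-106.   -97.4   69.4]
200 259 [ 13  97 118] [-69.4 -88.2  96.3]
200 262 [ 19  34 105] [-68.6 -82.   97.5]
200 265 [ 22  37 104] [-79.8 -76.4  89.8]
200 268 [ 8 35 29] [-70.8 -69.8  96.8]
200 271 [ 20  35 108] [-69.1 -63.6  98.5]
200 274 [ 24  34 106] [-70.6 -57.5  97.9]
200 277 [ 12 124 121] [-111.5  -51.9   69. ]
200 280 [ 13 145 125] [-112.   -45.4   69.2]
200 283 [ 12 140 120] [-112.3  -38.8   69.5]
200 286 [ 13 139 121] [-112.8  -32.3   69.6]
200 289 [ 13 127 124] [-113.5  -25.8   69.6]
200 292 [ 38   9 119] [-142.3  -18.3   49.6]
200 295 [ 53   8 121] [-143.8  -11.5   49. ]
200 298 [ 23   9 119] [-134.4   -5.2   56
[... 1727 characters left out ...]
137 128] [-20.6 -89.6  69.8]
225 259 [ 12 144 124] [-19.7 -83.6  71.1]
225 262 [ 13 140 118] [-22.1 -77.7  69.7]
225 265 [ 13 140 126] [-23.3 -71.8  69.2]
225 268 [ 13 142 122] [-25.4 -65.9  68. ]
225 271 [ 12 141 128] [-23.9 -59.9  69.7]
225 274 [ 13 143 127] [-23.7 -53.9  70.4]
225 277 [ 12 143 127] [-24.7 -47.9  70.1]
225 280 [ 12 145 125] [-28.7 -42.   67.4]
225 283 [ 13 138 124] [-26.6 -36.   69.6]
225 286 [ 13 143 123] [-27.3 -30.   69.6]
225 289 [ 13 141 132] [-27.4 -24.1  70. ]
225 292 [ 20  19 121] [-52.4 -17.1  50.1]
225 295 [ 48  11 121] [-53.1 -10.9  50.1]
225 298 [ 30   7 105] [-55.9  -4.5  48.3]
225 301 [ 26  12 155] [-25.   -0.5  74. ]
225 304 [ 24  11 121] [-25.9   5.4  73.8]
```

```bash
python3 - <<'E'
from drag import *
b=np.load('bias.npy'); st=np.load('st.npy'); q=st[:2]; z=st[2]; print(z,robot.read_position(),robot.read_force()-b)
z=min(z,.0690)
for k in range(12):
    robot.servo_line([*q,z],speed=.02); f=robot.read_force()-b; print(round(robot.read_t(),2),round(z,5),f.round(2))
    if f[2]>4: break
    z-=.0003
z-=np.clip((7-f[2])/15000*.6,-.0002,.0002)
q,z,_=drag(q,q+EX*.000+EY*.017,.0035,z,b,F=7,log=1)
np.save('st.npy',[*q,z])
im,d=robot.grab_frame('scene'); save(im,'scene5'); np.savez('scene5.npz',im=im,d=d)
im=cv2.imread('pics/scene5.png')[150:270,150:330]; cv2.imwrite('pics/s5z.png',cv2.resize(im,None,fx=4,fy=4,interpolation=cv2.INTER_CUBIC))
E
```

```text
0.06889988710942004 [0.58011748 0.01786623 0.06916815] [-0.1366565   0.26188886 -0.50467546]
20.36 0.0689 [0.01 0.81 0.52]
20.61 0.0686 [0.23 0.07 0.52]
20.86 0.0683 [0.05 0.24 0.61]
21.11 0.068 [-1.41  1.34  4.24]
1 21.38 [0.5806 0.0212] 0.06789 [ 0.02 -0.49  5.55]
2 21.64 [0.5812 0.0245] 0.06783 [-0.61 -0.15  5.66]
3 21.91 [0.5817 0.0279] 0.06778 [ 0.18 -0.4   5.91]
4 22.18 [0.5822 0.0312] 0.06773 [-0.4   0.03  6.63]
5 22.44 [0.5827 0.0346] 0.06772 [-0.48 -0.84  6.05]
```

View pics/s5z.png

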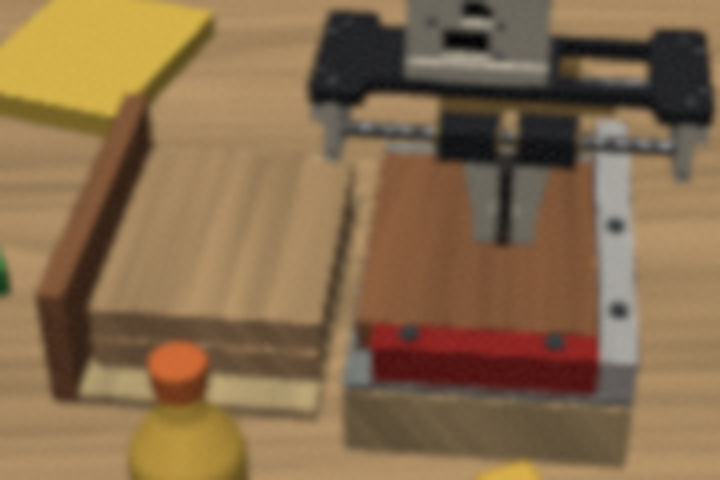

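The blank is fully on the bed, close to the fence and stop. I'll lift and look from above before the edge pushes.

```bash
cat > look.py <<'E'
from h import *
import sys
def look(n,go=True):
    if go: robot.goto([.665,-.01,.36],RT); robot.dwell(.15)
    R=robot.read_tcp_rot();p=robot.read_position()
    im,d=robot.grab_frame('wrist'); save(cv2.resize(im[0:200,130:400],None,fx=2.9,fy=2.9,interpolation=cv2.INTER_CUBIC),n); np.savez(n+'.npz',im=im,d=d,R=R,p=p)
    print(n,robot.read_t())
if __name__=='__main__':
    q=robot.read_position(); robot.servo_line([q[0],q[1],.10],speed=.12); look(sys.argv[1])
E
python3 look.py w6
```

```text
w6 24.175
```

View pics/w6.png

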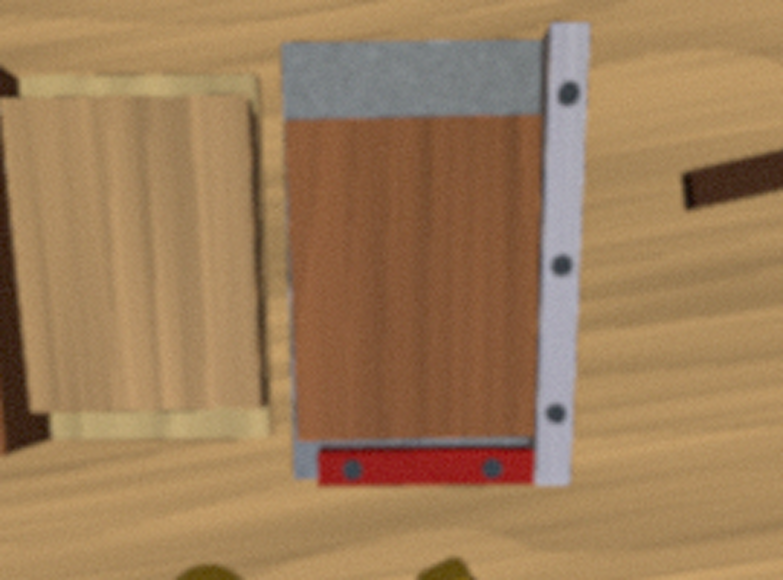

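```bash
cat > m6.py <<'E'
from h import *
import sys
def run(n):
    z=np.load(n+'.npz'); i,T,C,hsv=edges(z['im'],z['d'],z['R'],z['p'])
    J=np.dstack([(C[...,:2]-COR)@EX,(C[...,:2]-COR)@EY,C[...,2]])
    top=(hsv[...,1]>120)&(hsv[...,0]<16)&(abs(C[...,2]-.068)<.006)&(J[...,1]>-.14)&(J[...,1]<.003)&(J[...,0]<.003)&(J[...,0]>-.18)
    top=cv2.morphologyEx(top.astype(np.uint8),cv2.MORPH_OPEN,np.ones((3,3)))>0
    print('top z med',np.median(C[top][:,2]))
    A=np.c_[J[top][:,:2],np.ones(top.sum())]; co,*_=np.linalg.lstsq(A,C[top][:,2],rcond=None); print('tilt mm/m',co[:2]*1000)
    rs=np.flatnonzero(top.sum(1)>40); cs=np.flatnonzero(top.sum(0)>40); a,b=rs[0]+8,rs[-1]-8; c,d=cs[0]+8,cs[-1]-8
    for k,P in {'-y':lastcol(top,range(a,b),-1),'+y':lastcol(top,range(a,b),1),'-x':lastrow(top,range(c,d),-1),'+x':lastrow(top,range(c,d),1)}.items():
        q,v=fit(rayz(i,T,P,.068)); ang=np.degrees(np.arctan2(v@EY,v@EX)); print(k,'J',((q-COR)@EX*1000).round(2),((q-COR)@EY*1000).round(2),'ang',ang.round(2))
    # stop and fence top inner edges, z=.072
    red=((hsv[...,0]<5)|(hsv[...,0]>174))&(hsv[...,1]>170)&(abs(J[...,0])<.03)
    red=cv2.morphologyEx(red.astype(np.uint8),cv2.MORPH_OPEN,np.ones((3,3)))>0
    cs=np.flatnonzero(red.sum(0)>4); P=lastrow(red,range(cs[0]+5,cs[-1]-5),-1); q,v=fit(rayz(i,T,P,.072)); print('red top edge J',((q-COR)@EX*1000).round(2),np.degrees(np.arctan2(v@EY,v@EX)).round(2))
    fe=(hsv[...,1]<45)&(abs(C[...,2]-.072)<.006)&(J[...,1]>-.012)&(J[...,1]<.03)&(J[...,0]>-.2)&(J[...,0]<.01)
    fe=cv2.morphologyEx(fe.astype(np.uint8),cv2.MORPH_OPEN,np.ones((3,3)))>0
    rs=np.flatnonzero(fe.sum(1)>3); P=lastcol(fe,range(rs[0]+6,rs[-1]-6),-1); q,v=fit(rayz(i,T,P,.072)); print('fence top edge J',((q-COR)@EX*1000).round(2),((q-COR)@EY*1000).round(2),np.degrees(np.arctan2(v@EY,v@EX)).round(2))
    # stack b
    bt=(abs(C[...,2]-.0517)<.004)&(J[...,1]<-.13)&(J[...,1]>-.3)&(J[...,0]>-.25)&(J[...,0]<.01)&(hsv[...,1]>60)
    bt=cv2.morphologyEx(bt.astype(np.uint8),cv2.MORPH_OPEN,np.ones((3,3)))>0
    rs=np.flatnonzero(bt.sum(1)>30); P=lastcol(bt,range(rs[0]+8,rs[-1]-8),1); q,v=fit(rayz(i,T,P,.0517)); print('b +y edge J',((q-COR)@EY*1000).round(2),np.degrees(np.arctan2(v@EY,v@EX)).round(2))
run(sys.argv[1])
E
python3 m6.py w6
```

```text
top z med 0.06784576151219415
tilt mm/m [-1.76332365 -1.23243719]
-y J -88.09 -121.83 ang 1.74
+y J -86.3 -3.91 ang 1.07
-x J -153.44 -63.84 ang 91.15
+x J -6.68 -66.6 ang 91.08
red top edge J -0.63 90.07
fence top edge J -96.79 -3.33 0.8
b +y edge J -141.74 -0.17
```

```bash
cat > push.py <<'E'
from h import *
def J2W(x,y): return COR+EX*x/1000+EY*y/1000
def push(x,y,dirv,axis,z,pre,step,nmax,thr):
    robot.goto([*J2W(x,y),.105],RT); robot.servo_line([*J2W(x,y),z],speed=.12); robot.dwell(.15)
    b=np.mean([robot.read_force() for _ in range(3)],0)
    P=np.array([x,y],float)+np.array(dirv)*pre; robot.servo_line([*J2W(*P),z],speed=.03)
    h=[]
    for k in range(nmax):
        f=robot.read_force()-b; fa=-(f[:2]@axis); h.append(round(fa,2))
        if fa>thr: break
        P=P+np.array(dirv)*step; robot.servo_line([*J2W(*P),z],speed=.02)
    a=robot.read_position(); aj=((a[:2]-COR)@EX*1000,(a[:2]-COR)@EY*1000)
    print('t',round(robot.read_t(),2),'cmd',P,'act',np.round(aj,2),'F',h)
    return P,b,h
E
python3 - <<'E'
from push import *
P,b,h=push(-80,-147,(0,1),EY,.058,6,.5,26,3.0)
np.save('st.npy',P);np.save('bias.npy',b)
im,d=robot.grab_frame('scene'); save(im,'scene7')
im=cv2.imread('pics/scene7.png')[150:270,150:330]; cv2.imwrite('pics/s7z.png',cv2.resize(im,None,fx=4,fy=4,interpolation=cv2.INTER_CUBIC))
E
```

```text
t 27.54 cmd [ -80.  -138.5] act [ -80.31 -139.04] F [np.float64(-0.24), np.float64(-0.21), np.float64(0.18), np.float64(1.56), np.float64(2.1), np.float64(4.97)]
```

View pics/s7z.png

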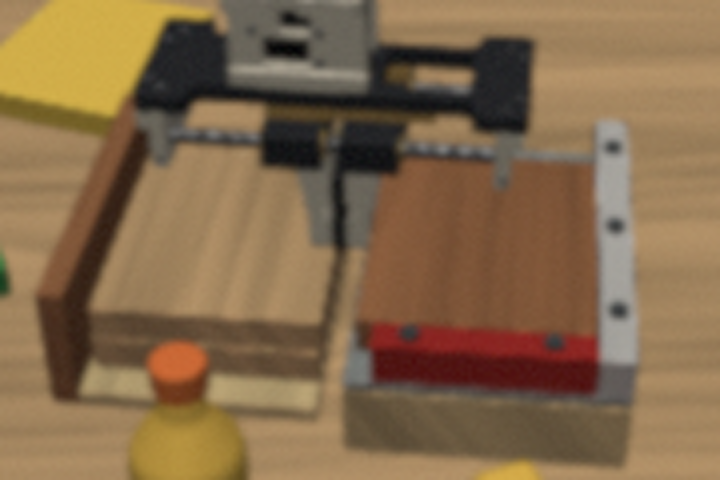

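```bash
python3 - <<'E'
from push import *
P=np.load('st.npy'); b=np.load('bias.npy')
for k in range(6):
    robot.dwell(.1); f=robot.read_force()-b; fa=-f[:2]@EY
    print(round(robot.read_t(),2),P,round(fa,2),f.round(2),((robot.read_position()[:2]-COR)@EY*1000).round(2))
    if fa>5.5: break
    P=P+[0,.3]; robot.servo_line([*J2W(*P),.058],speed=.02)
# retreat
Q=P-[0,8]; robot.servo_line([*J2W(*Q),.058],speed=.06); robot.servo_line([*J2W(*Q),.105],speed=.15)
print(robot.read_t())
P,b,h=push(-80-92,-61,(1,0),EX,.058,5,.5,26,3.5)
np.save('st.npy',P);np.save('bias.npy',b)
E
```

```text
27.69 [ -80.  -138.5] 4.87 [-0.63 -4.83  1.71] -139.03
28.04 [ -80.  -138.2] 6.0 [-0.63 -5.98  1.2 ] -139.03
28.7917
t 33.87 cmd [-160.  -61.] act [-160.35  -61.18] F [np.float64(0.05), np.float64(-0.27), np.float64(-0.42), np.float64(1.64), np.float64(0.99), np.float64(1.67), np.float64(1.48), np.float64(1.64), np.float64(1.02), np.float64(1.71), np.float64(1.33), np.float64(-0.21), np.float64(0.64), np.float64(0.85), np.float64(3.9)]
```

```bash
python3 - <<'E'
from push import *
from look import look
P=np.load('st.npy'); b=np.load('bias.npy')
for k in range(5):
    robot.dwell(.05); f=robot.read_force()-b; fa=-f[:2]@EX
    print(round(robot.read_t(),2),P,round(fa,2),((robot.read_position()[:2]-COR)@EX*1000).round(2))
    if fa>5.5: break
    P=P+[.3,0]; robot.servo_line([*J2W(*P),.058],speed=.02)
Q=P-[8,0]; robot.servo_line([*J2W(*Q),.058],speed=.06); robot.servo_line([*J2W(*Q),.105],speed=.15)
look('w8')
E
python3 m6.py w8
```

```text
33.92 [-160.  -61.] 4.09 -160.37
34.22 [-159.7  -61. ] 5.41 -160.29
34.52 [-159.4  -61. ] 5.11 -160.24
34.82 [-159.1  -61. ] 7.91 -160.16
w8 36.95
top z med 0.06783960748490395
tilt mm/m [ 0.08632475 -1.11412828]
-y J -75.83 -121.49 ang 0.18
+y J -84.62 -3.73 ang 0.23
-x J -148.83 -61.85 ang 90.06
+x J 3.18 -55.14 ang 90.07
red top edge J -0.3 90.08
fence top edge J -123.62 -3.6 0.59
b +y edge J -141.8 -0.07
```

View pics/w8.png

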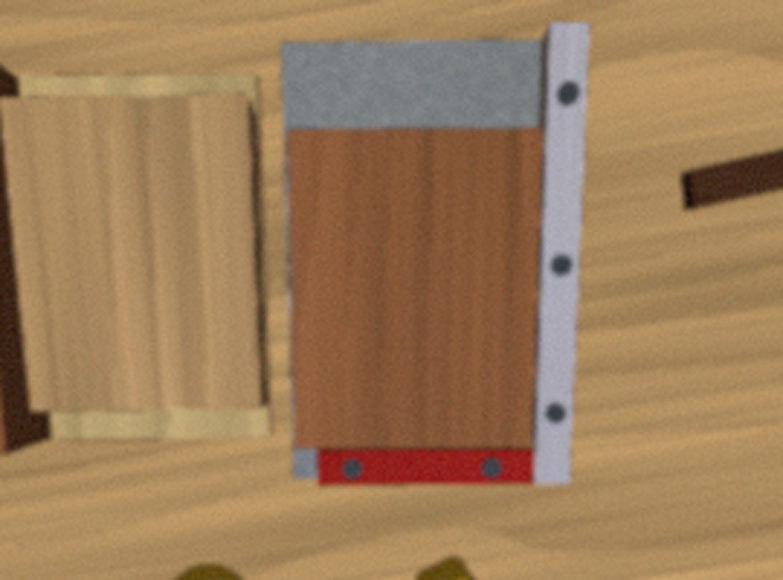

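The blank looks square, at about 0.2°, and touches the stop. One more gentle +y push will make sure it is on the fence.

```bash
python3 - <<'E'
from push import *
from look import look
P,b,h=push(-76,-147,(0,1),EY,.058,6,.35,16,3.5)
for k in range(3):
    robot.dwell(.05); f=robot.read_force()-b; fa=-f[:2]@EY
    print(round(robot.read_t(),2),P,round(fa,2),((robot.read_position()[:2]-COR)@EY*1000).round(2))
    if fa>5.5: break
    P=P+[0,.25]; robot.servo_line([*J2W(*P),.058],speed=.02)
Q=P-[0,7]; robot.servo_line([*J2W(*Q),.058],speed=.06); robot.servo_line([*J2W(*Q),.11],speed=.15)
look('w9')
im,d=robot.grab_frame('side'); save(im,'side9'); im,d=robot.grab_frame('scene'); save(im,'scene9')
E
python3 m6.py w9
```

```text
t 40.81 cmd [ -76.   -138.55] act [ -75.95 -139.01] F [np.float64(0.8), np.float64(-0.47), np.float64(-0.44), np.float64(-0.4), np.float64(1.42), np.float64(1.12), np.float64(2.41), np.float64(3.85)]
40.86 [ -76.   -138.55] 4.61 -139.01
41.16 [ -76.  -138.3] 5.84 -138.97
w9 43.175
top z med 0.06780588607494614
tilt mm/m [ 0.04061192 -0.46541462]
-y J -76.11 -120.51 ang 0.68
+y J -76.15 -3.38 ang 0.52
-x J -148.97 -55.75 ang 90.02
+x J 2.84 -66.79 ang 90.03
red top edge J -0.49 90.34
fence top edge J -96.36 -2.91 0.82
b +y edge J -141.82 -0.12
```

View pics/w9.png

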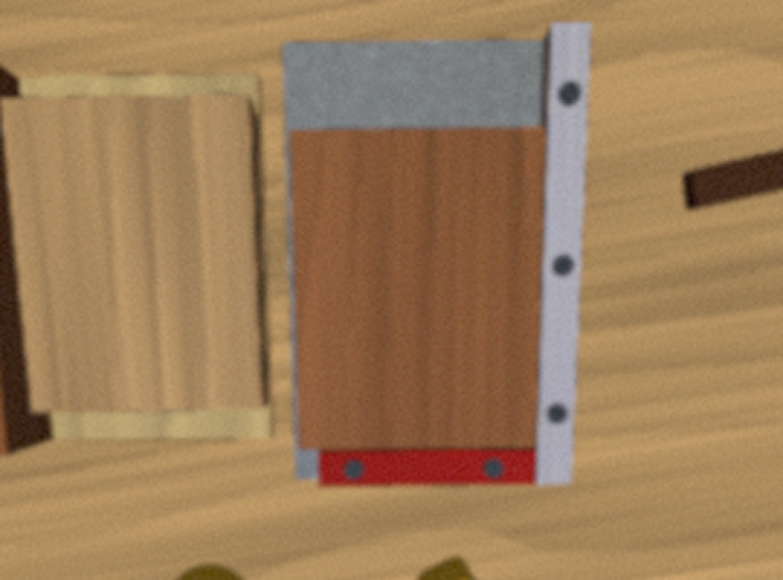

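View pics/scene9.png

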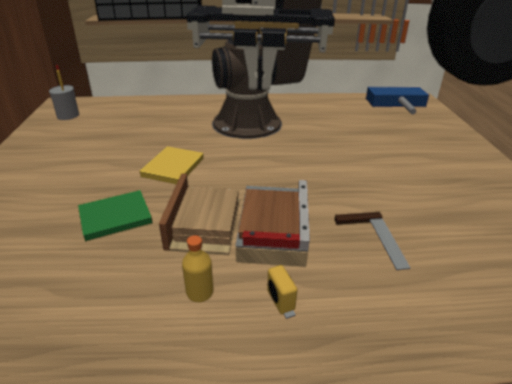

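```bash
python3 - <<'E'
from rig import robot
robot.job_done(); print(robot.read_t())
E
```

```text
the job is handed in; nothing more can be done
the job is handed in; nothing more can be done
```

The top blank is on the jig bed, pushed home against the fence and the red end stop. I let go and handed the job in at about 43 s.

- **Drag:** I pressed on the blank with the shut fingers, at 4.7 to 7.6 N in the readings I logged, and slid it across. It settled onto the bed when its rear edge left the stack. I dragged it on with about 6 N, to within a few millimetres of the corner.
- **Pushing home:** I pushed the edges gently towards the fence, then the stop, then the fence again. The highest force I read was about 8 N. Each push ended in a firm stop, and both fence pushes ended at the same place (-139.0 mm).
- **Last checks:**
  - The blank lies flat, with its top at 67.8 mm against 68 mm expected.
  - It is square to the fence and stop within about 0.3°, which is about as finely as I can measure.
  - No gap shows at the end stop.
  - The second blank has not visibly moved. Its edge is 1 mm or so from the first estimate, and within 0.1 mm across the three later views.
  - The glue bottle, tape measure and try square look unmoved.
- **What is less certain:**
  - The fence edge in the camera images sat about 3 mm from my first corner estimate, with an angle that wandered by about 0.3°. For contact with the fence I therefore relied on the push force.
  - I did not repeat the push to the end stop after the last fence push. The images showed at most about 0.2 mm of movement there.

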